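# Release a sauce tin and catch it with the other finger

## Robot

A 6-joint arm with a two-finger parallel gripper is mounted at the origin on the work surface. World frame = base frame: x ahead of the robot, y to its left, z up, the work surface at z = 0. Lengths are in m, angles in degrees, forces in N, time in s.
With the tool pointing down it reaches from about 0.375 to 0.9 m from the base axis. Payload 3.1 kg.
Tool frame: the origin (TCP) lies at the very end of the fingers, on their centre line; the grasp point (between the pads) lies 19 mm behind it; z points along the fingers, y is the direction in which the jaws open and shut (so a half turn about z gives the same grasp; the last joint's range is limited). The gripper opens to 87 mm and grips with 3 to 60 N. Pads are 19 mm wide; open, the fingers measure 117 mm over their backs; the gripper's body (75 mm by 190 mm) begins 51 mm behind the grasp point.
Start: joints at [-79.727, 30.224, 82.088, -0, 67.689, -10.227], TCP at [0.219, -0.585, 0.223] pointing down, gripper open.
Joint ranges: [-176.69, 176.69], [-43.24, 126.21], [12.49, 139.97], [-82, 262], [0, 151.66], [-163.58, 163.58]. Speed limits (degrees/s): [159.86, 159.86, 180, 180, 180, 180].

## Interface

Orientations are given as a 3x3 rotation matrix whose columns are the frame's x, y, z axes.
In Python, from bench import env gives the robot as it stands.
- The arm moves only by the tool servo_tool, never from a script. Its arguments are lists of equal length, an entry for each row: "grip": the closure, from 0 (fully open) to 1 (shut); "xyz": the shift along the tool's x, y, z in m, a list of three; "turn": the turn, a rotation vector about the tool's x, y, z in degrees, a list of three. In form: {"grip": [grip, ...], "xyz": [[x, y, z], ...], "turn": [[ax, ay, az], ...]}. A call has 1 to 20 rows; each row is the pose to reach, as a shift and turn from the pose measured when the call began, along the tool's axes at that moment; what a row does not reach only later rows make up. A row lasts 1/8 s, in which the tool goes at most 62.5 mm and 10.7 degrees, less where a joint would pass 70% of its speed; a pose out of reach is approached as far as the arm can. A call with a gripper value outside its range is refused whole. The fingers move at their own pace and stop on an object; "newtons" is the grip in N (left out, the last holds). Time passes only in rows, so rows that repeat a pose let the fingers close. It gives the time, the measured TCP pose, the force and the opening at its end, in the units of the state.
- env.get_obs(): the state, without advancing time (a new reading comes with each control period).
- env.grab_frame(name): name is "side" or "top" or "wrist"; returns the picture (420x560x3 uint8, red, green, blue); there is no depth.
- env.camera_model(name): a dict with "fov_y" (degrees; the focal length in pixels is half the picture's height over the tangent of half this angle, whatever the lens; pixels are square), "cx", "cy" (the principal point, pixels), "position" and "rotation" of the camera in the world. Camera axes: x right, y down, z forward; pixel columns grow to the right and rows downward; lengths in m; the calibration is good to about 2 mm. A picture is of the moment at which its call begins: read the wrist's pose just before it. camera_model takes no time and is no camera call; for the wrist camera it gives the pose at the moment of the call.
- env.close_job(): hands the job in, once; it reports no verdict.
The state is a dict: "t": time; "joints": joint angles; "qvel": joint speeds; "joint_efforts": joint torques, N m; "tool_pos": TCP position; "tool_rot": TCP orientation; "ft_force": force on the tool from outside, world axes, zero at the start; "torque": the same for the moment, N m; "grip_width": finger opening in m.
Only numpy, scipy, OpenCV 4.12 (cv2) and the standard library are available. Lean on these libraries where they do the work, as an engineer would, in place of code of your own. Each camera call takes 0.05 s, during which the arm holds its last target.

## Task

The next dumpling order needs one sauce tin from the spring dispenser: press the broad white key down with one finger, let the tin shoot out of its place by at least half its width, and stop it in the channel with the other finger before it slides off the open end. Do not pick up or tip the tin, and leave everything else on the table where it stands. Finish while still holding: the key kept down with the one finger and the tin leaning, upright and at rest, against the other.

Things in the scene. Friction and masses are not known exactly. Their poses are not given: they have to be found in the camera images.
- dispenser: Dark steel bench dispenser fixed to the table; origin at table height under the channel's centre line, level with the gate; z up, y along the channel towards its open end. Spring housing: x -29 to 29, y -115 to -65 mm, top 72 mm above the table. Key block, 34 mm high: x -84 to -28, y 10 to 90 mm. Low steel pan past the open end: y 107 to 177 mm, 22 mm high.
- key (a joint): how far the broad white key is pressed straight down, m: 0 up, 0.016 fully down. Needs 2 N at first, 5 N fully down, and up to 4 N more until the tin is free; springs up when let go. The gate goes down with it and frees the tin at about 9 mm; press to about 13 mm. If let go with the tin over it, the gate lifts the tin.
- key_top (a point): middle of the key's flat top when up (does not move with it): 62 mm above the table, at x -60, y 50 mm in the dispenser's frame. Key 40 mm (x) by 64 mm (y). Fully down its top is 46 mm high, 16 mm above the channel floor, so a second, level fingertip 60 mm beside it (+x), in mid-channel, bars the tin's way and clears the floor; the fingers straddle the channel's wall.
- gate (a point): on the channel floor's centre line at the gate's face that holds the tin (dispenser x 0, y 0, 30 mm above the table); axes as the dispenser's. The gate is a steel plate 40 mm wide, y 0 to 6 mm, standing 9 mm out of the floor. The channel is 50 mm wide inside, open above, its walls 4 mm thick and 12 mm high above the floor.
- channel_end (a point): on the channel floor's centre line at its open end (dispenser x 0, y 105 mm, 30 mm above the table)
- plunger: spring plunger behind the tin; origin in the middle of its pushing face, 14 mm above the channel floor. Once the gate is down it drives the tin towards +y with 2 to 3 N at roughly 0.06 to 0.1 m/s, all the way off the open end (after about 1.3 s) unless something stops the tin.
- tin: the round metal sauce tin in the channel, 46 mm across, 40 mm tall (body 34 mm, then a lid 43 mm across), 0.09 to 0.18 kg; origin at the centre of its underside, z up. At the start it stands against the gate, its centre at y = -23.5 mm in the dispenser's frame.
- spare_a: bystander: a like tin standing on the table on the key's side of the dispenser, origin at its underside
- spare_b: bystander: a like tin standing on the table on the dispenser's far side, origin at its underside
- cup: bystander: white cup, 72 mm across, 75 mm tall, near the dispenser, origin at its underside
- soy: bystander: brown glass bottle, 56 mm across, 150 mm tall, origin at its underside
- spatula: bystander: spatula lying on the table to the robot's right
- bowl: bystander: steel bowl, 110 mm across, 50 mm tall, to the robot's left
There are look-alikes about, which are no part of the job. Leave any orange look-alike of the tin alone.

How it is judged (in metres and radians):
On the way:
1. the key is pressed until the gate frees the tin (value of joint key above 0.0085 m), for 0.02 s.
At the end, for the whole second after the job is handed in: the key is held at least 8.5 mm down; the tin has come out so that its centre lies between -6 and 90 mm past the gate's face, stands upright (within 0.15 rad) on the channel floor (within 6 mm) at rest, and pushes against a finger with more than 0.3 N (value of joint key above 0.0085 m and contact force between tin and the fingers above 0.3 N and y of tin in the frame of gate between -0.006 and 0.09 m and z of tin in the frame of gate between -0.006 and 0.006 m and angle between tin's own z axis and vertical below 0.15 rad and linear speed of tin below 0.01 m/s); the arm keeps its last pose, push and grip.
It fails at once if the tin slides off the open end (y of tin in the frame of gate above 0.095 m).
It fails at once if the tin is lifted (z of tin in the frame of gate above 0.012 m).
It fails at once if the tin is tipped (angle between tin's own z axis and vertical above 0.5 rad).
It fails at once if something else on the table is disturbed (distance of any of spare_a, spare_b, cup, soy, spatula, bowl from where it was at the start of the episode above 0.02 m).
It also fails if it takes over 32 s, if anything falls off the work surface, if the arm or the gripper's body presses on something with over 40 N, if the wrist force passes 120 N, or if a joint passes its speed limit or range.

## Working session

There is one attempt and no reset: what is moved stays moved. The work goes in short steps, Python scripts to look and compute and a tool call to move; the robot and the scene stay as the last step left them, time stands still between calls to the robot, and variables do not carry over. Pictures are saved under pics/ and viewed, and the job is handed in when it is done.

Besides the shell and the picture viewer there is one more tool, called after ">>>" as a command line: name --argument value ..., lists and objects as JSON in quotes. servo_tool: Moves the arm, as the interface text tells. Its arguments: {"type":"object","properties":{"grip":{"type":"array"},"xyz":{"type":"array"},"turn":{"type":"array"},"newtons":{"type":"number"}},"required":["grip","xyz","turn"]}

```bash
mkdir -p pics; ls; python3 - <<'E'
from bench import env
import cv2,json
o=env.get_obs(); print(o)
for n in ("side","top","wrist"):
    m=env.camera_model(n); print(n,m)
    cv2.imwrite(f"pics/{n}0.png",env.grab_frame(n)[:,:,::-1])
E
```

```text
pics
{'t': 0.0, 'joints': array([-7.97267053e+01,  3.02788671e+01,  8.21572627e+01, -8.93426831e-04,
        6.76884046e+01, -1.02284577e+01]), 'qvel': array([ 0.06459535,  0.08826223, -0.06487662, -0.11570497, -0.13480085,
        0.12744467]), 'joint_efforts': array([ 8.50667675e-04, -4.40043139e+01, -1.76589167e+01,  6.33046031e-02,
        5.81518596e-02, -1.79606341e-04]), 'tool_pos': array([ 0.21877528, -0.584671  ,  0.22156783]), 'tool_rot': array([[ 9.36659474e-01,  3.50241158e-01, -4.01830376e-04],
       [ 3.50241191e-01, -9.36657112e-01,  2.13611532e-03],
       [ 3.71778224e-04, -2.14155020e-03, -9.99997638e-01]]), 'ft_force': array([-0.15581313, -0.26754735, -0.59353939]), 'torque': array([-0.00995736, -0.02148482,  0.00807379]), 'grip_width': 0.08690473315268}
side {'fov_y': 42.21674246396073, 'cx': 286.54445850782906, 'cy': 215.47333250065526, 'position': array([ 0.51299019, -0.94456348,  1.20020687]), 'rotation': array([[ 0.99932368, -0.0291518 ,  0.02241314],
       [-0.03672464, -0.76030815,  0.64852357],
       [-0.00186473, -0.64890807, -0.76086453]])}
top {'fov_y': 55.37584975017067, 'cx': 280.6394707924354, 'cy': 211.63066950156193, 'position': array([0.29944301, 0.03329339, 1.24913875]), 'rotation': array([[-0.07586875, -0.97324715,  0.21687304],
       [-0.99711607,  0.07445871, -0.01467781],
       [-0.00186295, -0.21736118, -0.97608947]])}
wrist {'fov_y': 62.55512644011974, 'cx': 282.4772105066561, 'cy': 210.48773287843179, 'position': array([ 0.29631026, -0.55668571,  0.38371647]), 'rotation': array([[ 0.34991383, -0.89423845, -0.27910196],
       [-0.93677892, -0.33477163, -0.10184895],
       [-0.00235816,  0.29709519, -0.95484496]])}
```

View pics/side0.png

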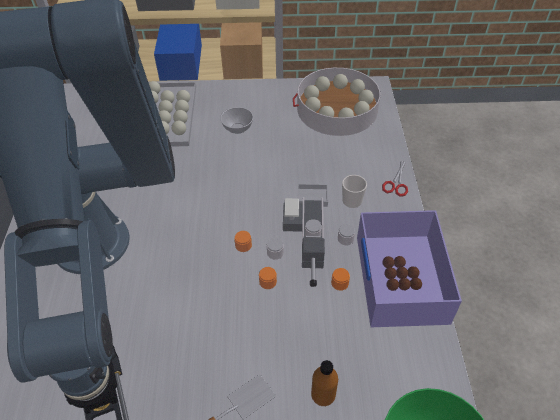

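View pics/top0.png

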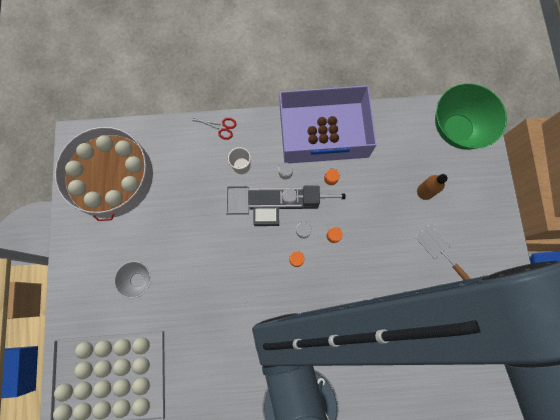

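View pics/wrist0.png

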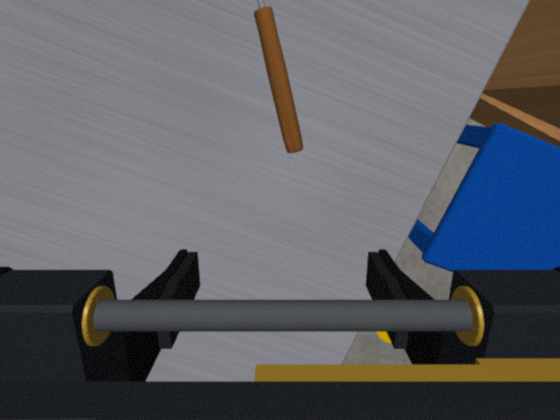

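The side view shows the dispenser near (313,225), with the white key at (292,208) and the pan at (313,190). In the top view it runs from the pan at (238,200) to the housing at (312,196), with the key at (266,215). Next I'll enlarge both.

```bash
python3 - <<'E'
import cv2
a=cv2.imread("pics/top0.png")[140:280,210:360]; b=cv2.imread("pics/side0.png")[170:300,225:375]
cv2.imwrite("pics/ctop.png",cv2.resize(a,None,fx=5,fy=4.2*5/4.2*.8,interpolation=cv2.INTER_CUBIC)) if 0 else cv2.imwrite("pics/ctop.png",cv2.resize(a,None,fx=4,fy=4,interpolation=cv2.INTER_CUBIC))
cv2.imwrite("pics/cside.png",cv2.resize(b,None,fx=4,fy=4,interpolation=cv2.INTER_CUBIC))
E
```

```text
(no output)
```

View pics/ctop.png

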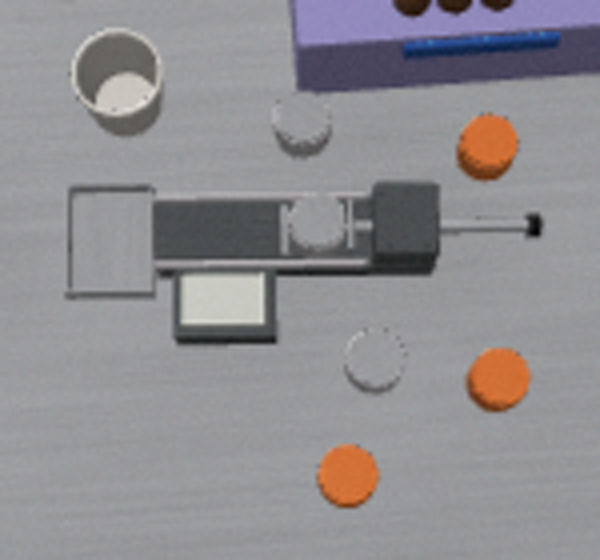

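View pics/cside.png

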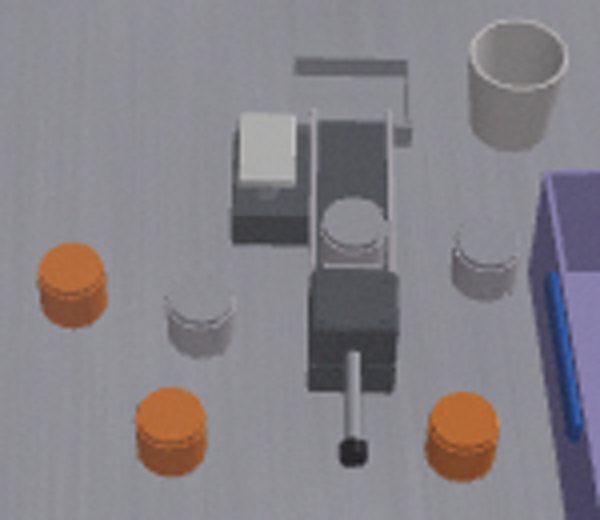

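The tin meant is the steel one in the channel, at top-crop (318,222) and side-crop (352,225). The other steel tins, at top-crop (303,120) and (375,358), stand on the table, and the orange ones are look-alikes. Next I'll measure the key and the axis.

```bash
cat > h.py <<'E'
import numpy as np, cv2
def ray(m,u,v,z,H=420):
    f=H/2/np.tan(np.radians(m["fov_y"])/2)
    d=m["rotation"]@np.array([(u-m["cx"])/f,(v-m["cy"])/f,1.0]); p=np.array(m["position"])
    return p+d*(z-p[2])/d[2]
def proj(m,P,H=420):
    f=H/2/np.tan(np.radians(m["fov_y"])/2)
    c=m["rotation"].T@(np.array(P)-m["position"]); return f*c[0]/c[2]+m["cx"],f*c[1]/c[2]+m["cy"]
E
python3 - <<'E'
from bench import env
from h import *
for n,(u0,u1,v0,v1) in {"top":(252,282,205,225),"side":(282,302,195,220)}.items():
    im=cv2.imread(f"pics/{n}0.png"); m=env.camera_model(n)
    mn=im[v0:v1,u0:u1].min(2)
    for th in (150,175,190):
        k=(mn>th).astype(np.uint8)
        nn,l,s,c=cv2.connectedComponentsWithStats(k); i=1+np.argmax(s[1:,4])
        cn=max(cv2.findContours((l==i).astype(np.uint8),0,2)[0],key=cv2.contourArea)
        w=np.array([ray(m,p[0][0]+u0,p[0][1]+v0,.062)[:2] for p in cn],np.float32)
        C=ray(m,c[i][0]+u0,c[i][1]+v0,.062)
        print(n,th,s[i],C,cv2.minAreaRect(w))
# pixel picks (from x4 crops), channel wall rims z=.042, housing top z=.072, plunger rod end, pan z .022
m=env.camera_model("top"); T=lambda x,y,z:ray(m,210+x/4-.375,140+y/4-.375,z)
m2=env.camera_model("side"); S=lambda x,y,z:ray(m2,225+x/4-.375,170+y/4-.375,z)
print("top walls far",T(156,195,.042),T(370,195,.042),"near",T(156,265,.042),T(370,265,.042))
print("tin top",T(317,222,.070),S(352,224,.070))
print("housing",[T(*p,.072).round(4) for p in((375,182),(437,184),(436,258),(372,254))])
print("side walls",S(312,112,.042),S(311,268,.042),S(389,112,.042),S(397,268,.042))
E
```

```text
top 150 [  3   3  21  13 252] [0.55792787 0.0631966  0.062     ] ((0.5594449043273926, 0.06340498477220535), (0.060845207422971725, 0.037265338003635406), 85.8243637084961)
top 175 [  4   4  20  12 240] [0.55781822 0.06192466 0.062     ] ((0.5578778386116028, 0.06201022118330002), (0.057952601462602615, 0.03414371609687805), 85.62739562988281)
top 190 [  4   4  20  12 203] [0.55682502 0.06226915 0.062     ] ((0.5574890971183777, 0.06185805797576904), (0.05782971903681755, 0.03409738466143608), 86.41566467285156)
side 150 [  3   3  14  17 237] [0.56153579 0.05966615 0.062     ] ((0.5617387294769287, 0.060164667665958405), (0.05959419906139374, 0.03670841455459595), 87.8037338256836)
side 175 [16  4  1 10 10] [0.58021789 0.06842817 0.062     ] ((0.5802240371704102, 0.06854946911334991), (0.03378675505518913, 0.0), -92.88750457763672)Traceback (most recent call last):
  File "<stdin>", line 8, in <module>
    return _wrapfunc(a, 'argmax', axis=axis, out=out, **kwds)
    return bound(*args, **kwds)
ValueError: attempt to get argmax of an empty sequence
```

```bash
python3 - <<'E'
from bench import env
from h import *
m=env.camera_model("top"); T=lambda x,y,z:ray(m,210+x/4-.375,140+y/4-.375,z).round(4)
m2=env.camera_model("side"); S=lambda x,y,z:ray(m2,225+x/4-.375,170+y/4-.375,z).round(4)
print("top walls far",T(156,195,.042),T(370,195,.042),"near",T(156,265,.042),T(370,265,.042))
print("tin top",T(317,222,.070),S(352,224,.070))
print("housing",[T(*p,.072) for p in((375,182),(437,184),(436,258),(372,254))])
print("side walls",S(312,112,.042),S(311,268,.042),S(389,112,.042),S(397,268,.042))
print("rod", T(440,226,.044),T(535,226,.044),S(352,452,.044),S(352,355,.044))
print("spare_a",T(375,358,.04),S(200,300,.04),"cup",T(117,72,.075),S(518,55,.075))
print("spare_b",T(302,120,.04))
E
```

```text
top walls far [0.6497 0.1094 0.042 ] [ 0.6369 -0.0576  0.042 ] near [0.5935 0.1127 0.042 ] [ 0.5808 -0.0527  0.042 ]
tin top [ 0.6109 -0.0134  0.07  ] [ 0.615  -0.0197  0.07  ]
housing [array([ 0.6385, -0.06  ,  0.072 ]), array([ 0.6333, -0.1071,  0.072 ]), array([ 0.5754, -0.1008,  0.072 ]), array([ 0.5822, -0.0528,  0.072 ])]
side walls [0.5958 0.1083 0.042 ] [ 0.5872 -0.0342  0.042 ] [0.6512 0.1062 0.042 ] [ 0.6454 -0.0365  0.042 ]
rod [ 0.6072 -0.1095  0.044 ] [ 0.6016 -0.1832  0.044 ] [ 0.6047 -0.1845  0.044 ] [ 0.6098 -0.1092  0.044 ]
spare_a [ 0.508  -0.0502  0.04  ] [ 0.5115 -0.0571  0.04  ] cup [0.7412 0.1317 0.075 ] [0.7438 0.1277 0.075 ]
spare_b [ 0.703  -0.0094  0.04  ]
```

Both views agree: the dispenser origin is at about (0.615, 0.007), with its y axis about 4° clockwise of world y. The fingers need to be 60 mm apart, so the opening should be about 45 mm. I'll move above that spot first and look again.

>>> servo_tool --grip '[0.48,0.48,0.48,0.48,0.48,0.48,0.48,0.48,0.48,0.48,0.48,0.48,0.48,0.48,0.48,0.48,0.48,0.48]' --xyz '[[0.02,-0.017,0],[0.06,-0.05,0],[0.1,-0.083,0],[0.14,-0.116,0],[0.18,-0.149,0],[0.22,-0.182,0],[0.26,-0.215,0],[0.3,-0.248,0],[0.34,-0.281,0],[0.38,-0.314,0.005],[0.42,-0.347,0.01],[0.46,-0.38,0.015],[0.5,-0.413,0.02],[0.54,-0.446,0.02],[0.56,-0.463,0.02],[0.571,-0.472,0.02],[0.571,-0.472,0.02],[0.571,-0.472,0.02]]' --turn '[[0,0,-2],[0,0,-7],[0,0,-12],[0,0,-17],[0,0,-22],[0,0,-27],[0,0,-32],[0,0,-37],[0,0,-42],[0,0,-47],[0,0,-52],[0,0,-57],[0,0,-61],[0,0,-64],[0,0,-65],[0,0,-65.5],[0,0,-65.5],[0,0,-65.5]]'

```text
t: 2.4
tool_pos: [0.5877, 0.0563, 0.2026]
tool_rot: [[0.071, 0.997, -0.001], [0.997, -0.071, 0.001], [0.001, -0.001, -1.0]]
ft_force: [0.4, -0.2, 0.6]
grip_width: 0.0452
```

```bash
python3 - <<'E'
from bench import env
import cv2,numpy as np
o=env.get_obs(); print(o['tool_pos'],o['grip_width'],env.camera_model("wrist"))
w=env.grab_frame("wrist")[:,:,::-1]
cv2.imwrite("pics/wrist1.png",w)
a=env.grab_frame("side")[:,:,::-1]; cv2.imwrite("pics/side1.png",a)
E
```

```text
[0.58770153 0.0562608  0.20258101] 0.04519692696529894 {'fov_y': 62.55512644011974, 'cx': 282.4772105066561, 'cy': 210.48773287843179, 'position': array([0.59421401, 0.13763898, 0.36470647]), 'rotation': array([[ 0.99746341, -0.0676371 , -0.02218036],
       [-0.07117169, -0.95273571, -0.29534601],
       [-0.00115567,  0.29617545, -0.95513285]])}
```

View pics/wrist1.png

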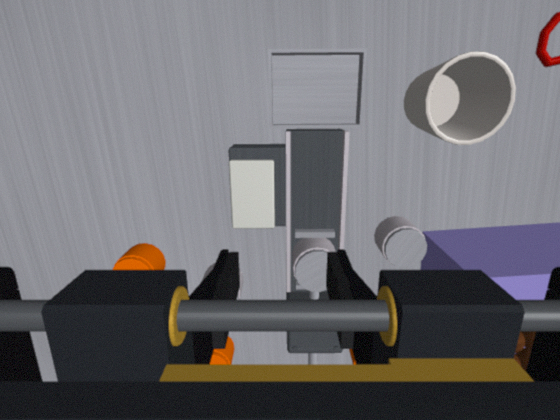

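View pics/side1.png

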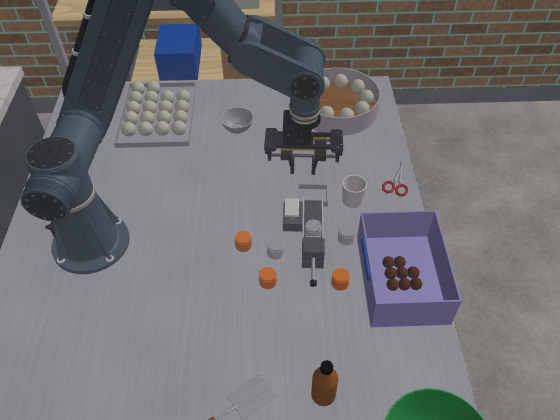

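The wrist view shows the key at (231–274, 159–228), the gate at about (315,233), the tin at (314,262) and the channel end at row 129. I'll cast rays through these.

```bash
python3 - <<'E'
from bench import env
from h import *
m=env.camera_model("wrist"); im=cv2.imread("pics/wrist1.png")
R=lambda u,v,z:ray(m,u,v,z)[:2].round(4)
k=(im[150:240,225:282].min(2)>170).astype(np.uint8)
n,l,s,c=cv2.connectedComponentsWithStats(k); i=1+np.argmax(s[1:,4])
cn=max(cv2.findContours((l==i).astype(np.uint8),0,2)[0],key=cv2.contourArea)
w=np.array([ray(m,p[0][0]+225,p[0][1]+150,.062)[:2] for p in cn],np.float32)
print("key",R(c[i][0]+225,c[i][1]+150,.062),cv2.minAreaRect(w))
print("walls",R(287,129,.042),R(348,129,.042),R(288,290,.042),R(344,240,.042))
print("chan end",R(290,129,.03),R(345,129,.03),"gate",R(295,231,.039),R(335,231,.039))
print("fingers tips proj:")
o=env.get_obs(); t=o['tool_pos']; Rt=o['tool_rot']
for sy in(-.0226,.0226,-.0376,.0376): print(sy,np.round(proj(m,t+Rt@[0,sy,0])))
O=np.array([.615,.007]);a=np.radians(-4);xd=np.array([np.cos(a),np.sin(a)]);yd=np.array([-np.sin(a),np.cos(a)])
for nm,q in dict(key=(-60,50,62),end=(0,105,30),gate=(0,0,39),k1=(-80,18,62),k2=(-40,82,62)).items():
    P=np.r_[O+xd*q[0]/1e3+yd*q[1]/1e3,q[2]/1e3]; print(nm,P.round(4),np.round(proj(m,P),1))
cv2.imwrite("pics/cw.png",cv2.resize(im[110:310,200:380],None,fx=3,fy=3,interpolation=cv2.INTER_CUBIC))
E
```

```text
key [0.5614 0.0618] ((0.5611661076545715, 0.06048721820116043), (0.06160535290837288, 0.038003817200660706), 85.89517974853516)
walls [0.5966 0.1149] [0.652  0.1109] [ 0.5864 -0.0501] [0.6463 0.0023]
chan end [0.5995 0.1139] [0.6514 0.1102] gate [0.5979 0.0143] [0.638  0.0115]
fingers tips proj:
-0.0226 [238. 268.]
0.0226 [325. 268.]
-0.0376 [209. 268.]
0.0376 [354. 268.]
key [0.5586 0.0611 0.062 ] [249.4 194.5]
end [0.6223 0.1117 0.03  ] [314.2 129.5]
gate [0.615 0.007 0.039] [312.4 236.6]
k1 [0.5365 0.0305 0.062 ] [229.  227.8]
k2 [0.5808 0.0916 0.062 ] [271.1 159.1]
```

View pics/cw.png

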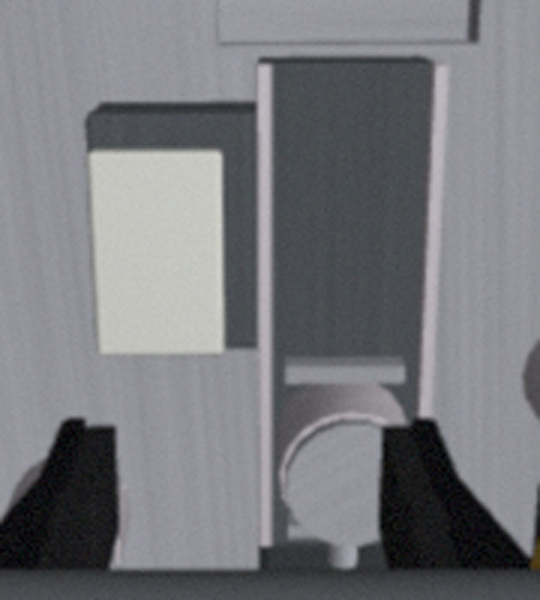

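The refined origin is about (0.617, 0.008). The fingertips taper to about 8 mm, so I'll open slightly to 53 mm, centre the fingers, and descend to just above the key.

>>> servo_tool --grip '[0.39,0.39,0.39,0.39,0.39,0.39,0.39,0.39]' --xyz '[[0.001,0.0027,0.02],[0.001,0.0027,0.05],[0.001,0.0027,0.08],[0.001,0.0027,0.105],[0.001,0.0027,0.12],[0.001,0.0027,0.127],[0.001,0.0027,0.13],[0.001,0.0027,0.13]]' --turn '[[0,0,0],[0,0,0],[0,0,0],[0,0,0],[0,0,0],[0,0,0],[0,0,0],[0,0,0]]'

```text
t: 3.5
tool_pos: [0.591, 0.057, 0.0733]
tool_rot: [[0.071, 0.997, 0.0], [0.997, -0.071, 0.001], [0.001, 0.0, -1.0]]
ft_force: [0.6, 0.3, 0.3]
grip_width: 0.0531
```

```bash
python3 - <<'E'
from bench import env
from h import *
o=env.get_obs(); print(o['t'],o['tool_pos'],o['grip_width'],o['ft_force'])
a=env.grab_frame("wrist")[:,:,::-1]; cv2.imwrite("pics/w2.png",a)
b=env.grab_frame("side")[170:260,260:360,::-1]; cv2.imwrite("pics/s2.png",cv2.resize(b,None,fx=6,fy=6,interpolation=cv2.INTER_CUBIC))
E
```

```text
3.5 [0.59097636 0.05704302 0.07332154] 0.0531415622823433 [0.59728867 0.26440586 0.25933579]
```

View pics/w2.png

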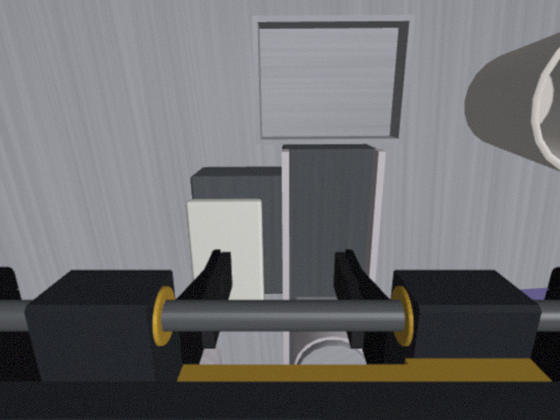

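View pics/s2.png

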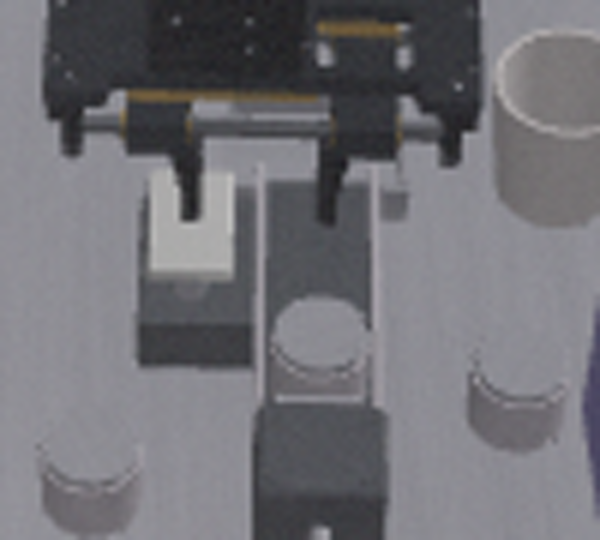

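The left finger is over the key and the right one over mid-channel, in line with the tin. I'll press to about 14–15 mm and hold.

>>> servo_tool --grip '[0.39,0.39,0.39,0.39,0.39,0.39,0.39,0.39,0.39,0.39,0.39,0.39,0.39,0.39,0.39,0.39]' --xyz '[[0,0,0.006],[0,0,0.011],[0,0,0.016],[0,0,0.021],[0,0,0.024],[0,0,0.026],[0,0,0.026],[0,0,0.026],[0,0,0.026],[0,0,0.026],[0,0,0.026],[0,0,0.026],[0,0,0.026],[0,0,0.026],[0,0,0.026],[0,0,0.026]]' --turn '[[0,0,0],[0,0,0],[0,0,0],[0,0,0],[0,0,0],[0,0,0],[0,0,0],[0,0,0],[0,0,0],[0,0,0],[0,0,0],[0,0,0],[0,0,0],[0,0,0],[0,0,0],[0,0,0]]'

```text
t: 5.6
tool_pos: [0.5912, 0.0572, 0.0476]
tool_rot: [[0.071, 0.997, 0.001], [0.997, -0.071, 0.001], [0.001, 0.001, -1.0]]
ft_force: [-0.2, 1.5, 4.0]
grip_width: 0.053
```

```bash
python3 - <<'E'
from bench import env
from h import *
o=env.get_obs(); print(o['t'],o['tool_pos'],o['grip_width'],o['ft_force'],o['torque'])
a=env.grab_frame("wrist")[:,:,::-1]; cv2.imwrite("pics/w3.png",a)
b=env.grab_frame("side")[170:260,260:360,::-1]; cv2.imwrite("pics/s3.png",cv2.resize(b,None,fx=6,fy=6,interpolation=cv2.INTER_CUBIC))
m=env.camera_model("side")
print(ray(m,0,0,0))
E
```

```text
5.6 [0.5912012  0.05718995 0.04755614] 0.05303292303963029 [-0.15275909  1.47655222  4.02094754] [ 0.20966458 -0.0541824   0.16819121]
[-0.66233865  1.36830419  0.        ]
```

View pics/w3.png

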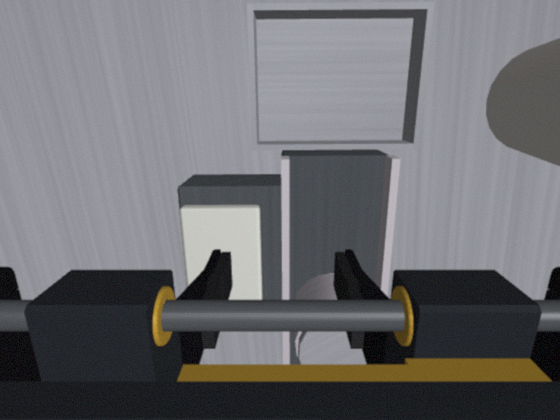

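View pics/s3.png

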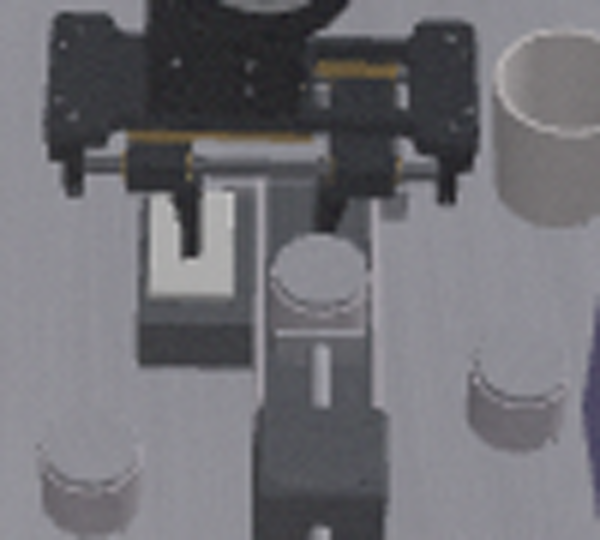

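The tin has come out and rests against the right finger. I'll measure its position, then hold a little longer to check that it's at rest.

>>> servo_tool --grip '[0.39,0.39,0.39,0.39]' --xyz '[[0,0,0.0005],[0,0,0.0005],[0,0,0.0005],[0,0,0.0005]]' --turn '[[0,0,0],[0,0,0],[0,0,0],[0,0,0]]'

```text
t: 6.2
tool_pos: [0.5912, 0.0572, 0.0473]
tool_rot: [[0.071, 0.997, 0.001], [0.997, -0.071, 0.001], [0.001, 0.001, -1.0]]
ft_force: [0.4, 2.3, 6.5]
grip_width: 0.0532
```

```bash
python3 - <<'E'
from bench import env
from h import *
o=env.get_obs(); print(o['t'],o['tool_pos'],o['grip_width'],o['ft_force'])
b=env.grab_frame("side")[170:260,260:360,::-1]; b=cv2.resize(b,None,fx=6,fy=6,interpolation=cv2.INTER_CUBIC)
p=cv2.imread("pics/s3.png"); print("change",cv2.absdiff(b,p)[200:360,250:390].mean())
cv2.imwrite("pics/s4.png",b)
m=env.camera_model("side"); O=np.array([.617,.008]);a=np.radians(-4);xd=np.array([np.cos(a),np.sin(a)]);yd=np.array([-np.sin(a),np.cos(a)])
q=ray(m,260+320/6-.4,170+272/6-.4,.070)[:2]-O; print("tin in gate frame",q@xd,q@yd)
print([ (n,(o['tool_pos'][:2]-O)@v) for n,v in (('x',xd),('y',yd))])
E
```

```text
6.2 [0.59120833 0.05720943 0.04730987] 0.05320748008272776 [0.43015081 2.33163345 6.47273767]
change 1.5427232142857144
tin in gate frame 0.0007146394763107133 0.01001884768187261
[('x', np.float64(-0.029161516079298823)), ('y', np.float64(0.04729042383430474))]
```

View pics/s4.png

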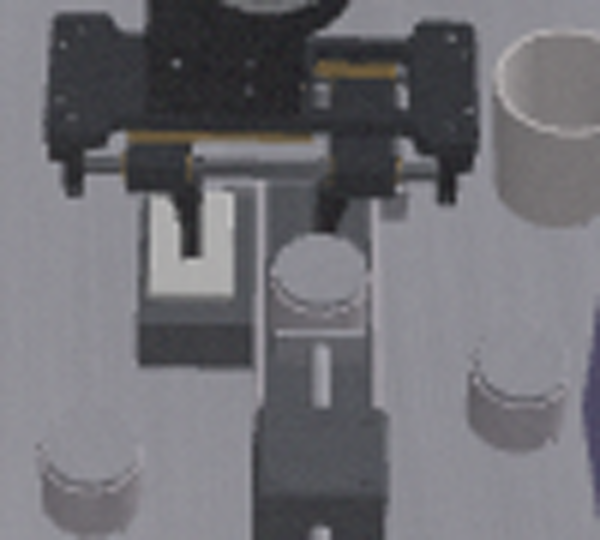

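The tin hasn't moved between the two looks and stands upright about 10–15 mm past the gate. It pushes on the finger with about 2 N, and the key is about 14.7 mm down. I'm handing the job in.

```bash
python3 -c "
from bench import env
print(env.close_job())"
```

```text
the job is handed in; nothing more can be done
None
```

The job is handed in at about 6.2 s of the 32 s allowed, with the arm still holding the key down and the tin resting against the other finger. No verdict was reported.

**What I did:** I set the fingers about 53 mm apart and pressed the key with the left one to about 14.7 mm, judged from the TCP height of 47.3 mm. The tin shot out and stopped against the right finger in mid-channel.

**Last checks:**
- **Tin at rest:** two side pictures 0.5 s apart showed no visible movement, and the tin looked upright.
- **Push on the finger:** the wrist force was about 2 N along the channel, with about 6.5 N vertically, mostly from the key.
- **Tin position:** the picture puts its centre about 10 mm past the gate, while the finger's position implies about 15 mm. Both are well inside the -6 to 90 mm limits, and I did not resolve the difference.
- **Other things on the table:** I saw nothing else disturbed in the last pictures. They showed only the cup and the two spare steel tins, so I did not recheck the soy bottle, spatula and bowl.

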